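Stock the colour-coded cleaning caddies

TASK

Stand each coloured cleaner bottle upright in the empty bay of the caddy of its own colour, one at a time from the cleanest room to the dirtiest: green first, then blue, then yellow, and red last. Set the bottles down rather than dropping them, do not knock any over, and leave the white bottle and the flat red tin where they are.

Things in the scene. Friction and masses are not known exactly. Their poses are not given: they have to be found in the camera images.
- green_bottle: green cleaner bottle, loose, about 180 g (0.12 to 0.26 kg): round, 50 mm in diameter, straight-sided from its underside up to 80 mm, then a sloping shoulder and a green screw cap 28 mm in diameter up to 110 mm; white paper band round the belly. Origin: centre of the underside, z up along the bottle. Stands upright on the table at the start.
- blue_bottle: blue cleaner bottle, loose, about 180 g (0.12 to 0.26 kg): round, 50 mm in diameter, straight-sided from its underside up to 80 mm, then a sloping shoulder and a blue screw cap 28 mm in diameter up to 110 mm; white paper band round the belly. Origin: centre of the underside, z up along the bottle. Stands upright on the table at the start.
- yellow_bottle: yellow cleaner bottle, loose, about 180 g (0.12 to 0.26 kg): round, 50 mm in diameter, straight-sided from its underside up to 80 mm, then a sloping shoulder and a yellow screw cap 28 mm in diameter up to 110 mm; white paper band round the belly. Origin: centre of the underside, z up along the bottle. Stands upright on the table at the start.
- red_bottle: red cleaner bottle, loose, about 180 g (0.12 to 0.26 kg): round, 50 mm in diameter, straight-sided from its underside up to 80 mm, then a sloping shoulder and a red screw cap 28 mm in diameter up to 110 mm; white paper band round the belly. Origin: centre of the underside, z up along the bottle. Stands upright on the table at the start.
- green_caddy: green cleaning caddy (kitchen), an open tray 85 mm by 162 mm with walls 35 mm high and 4 mm thick, fixed to the table, split by a wall into two bays. The empty bay is 77 mm square inside with a floor 4 mm thick: the body's origin is on the table directly under the centre of this empty bay. z is up; the other bay, to its +y side, already holds a brush and small tins (up to 34 mm high).
- blue_caddy: blue cleaning caddy (living rooms), an open tray 85 mm by 162 mm with walls 35 mm high and 4 mm thick, fixed to the table, split by a wall into two bays. The empty bay is 77 mm square inside with a floor 4 mm thick: the body's origin is on the table directly under the centre of this empty bay. z is up; the other bay, to its +y side, already holds a brush and small tins (up to 34 mm high).
- yellow_caddy: yellow cleaning caddy (washbasin), an open tray 85 mm by 162 mm with walls 35 mm high and 4 mm thick, fixed to the table, split by a wall into two bays. The empty bay is 77 mm square inside with a floor 4 mm thick: the body's origin is on the table directly under the centre of this empty bay. z is up; the other bay, to its +y side, already holds a brush and small tins (up to 34 mm high).
- red_caddy: red cleaning caddy (toilet), an open tray 85 mm by 162 mm with walls 35 mm high and 4 mm thick, fixed to the table, split by a wall into two bays. The empty bay is 77 mm square inside with a floor 4 mm thick: the body's origin is on the table directly under the centre of this empty bay. z is up; the other bay, to its +y side, already holds a brush and small tins (up to 34 mm high).
- white_bottle: bystander: an all-white bottle of the same shape and size as the coloured ones, loose, standing among them; it belongs to no caddy and stays. Origin: centre of the underside.
- red_tin: bystander: a flat round red tin with a steel rim, 70 mm in diameter, 23 mm high, loose, among the bottles; it stays. Origin: centre of the underside. (Other small clutter nearer the caddies, not listed, is under 45 mm high; taller stock stands at the far edge, beyond about 0.74 m in x, and at the sides beyond 0.57 m in y, up to 0.2 m high.)

How it is judged:
By the outcome, as a careful person would: the job done as asked, in the order asked, and still so for the second after the job is handed in, with the robot touching nothing.
It also fails if it takes over 120 s, if anything falls off the work surface, if the arm or the gripper's body presses on something with over 40 N, if the wrist force passes 120 N, or if a joint passes its speed limit or range.

ROBOT

A 6-joint arm with a two-finger parallel gripper is mounted at the origin on the work surface. World frame = base frame: x ahead of the robot, y to its left, z up, the work surface at z = 0. Lengths are in m, angles in rad, forces in N, time in s.
With the tool pointing down it reaches from about 0.3 to 1 m from the base axis. Payload 5.1 kg.
Tool frame: the origin (TCP) lies at the very end of the fingers, on their centre line; the grasp point (between the pads) lies manip.pinch_z behind it (manip.pinch_z is the distance from the TCP to the grasp point, in m); z points along the fingers, y is the line along which they close (so a half turn about z gives the same grasp; the last joint's range is limited). The gripper opens to 95 mm and grips with 3 to 60 N. Pads are 20 mm wide; open, the fingers measure 119 mm over their backs; the gripper's body (75 mm by 180 mm) begins 59 mm behind the grasp point.
Start: joints at [1.226, 0.124, 1.65, -0, 1.367, -0.083], TCP at [0.168, 0.628, 0.215] pointing down, gripper open.
Joint ranges: [-2.61, 2.61], [-1.02, 2.33], [0.03, 2.71], [-1.35, 4.49], [0.32, 2.68], [-2.91, 2.91]. Speed limits (rad/s): [2.57, 2.57, 3.14, 3.14, 3.14, 3.14].

INTERFACE

Orientations are given as a rotation vector (axis times angle).
In Python, from workcell import manip gives the robot as it stands.
- The arm moves only by the tool tcp_steps, called after "Request:" as name(argument=value, ...) on one line, values as JSON. Schema: {"type":"object","properties":{"rows":{"type":"array","items":{"type":"number"},"minItems":5,"maxItems":25},"squeeze":{"type":"number"},"only":{"type":"string"},"quiet":{"type":"boolean"},"lines":{"type":"string"}},"required":["rows"],"additionalProperties":false}. rows is one flat list of numbers that holds 1 to 5 rows one after another, with no inner brackets; each row has 5 numbers: the finger opening in m, then dx, dy, dz in units of 25 mm, then a turn about the tool's z in rad; each row is the pose to reach, as a shift and turn from the pose commanded when the call began, along the tool's axes at that moment; what a row does not reach only later rows make up. A row lasts 1/10 s, in which the tool goes at most 0.05 m and 0.15 rad, less where a joint would pass 70% of its speed; a pose out of reach is approached as far as the arm can. The fingers move at their own pace and stop on an object; squeeze is the grip in N (left out, the last holds). Time passes only in rows, so rows that do not move let the fingers close. The tool returns the time, the measured TCP pose, the force, the opening and the grip force at its end. only (a regular expression) keeps the lines of the reply that match it, lines (a string "A,B") keeps lines A to B, and quiet returns only ok. Input that does not fit is refused with a message, and nothing moves.
- manip.read_state(): the state, without advancing time (a new reading comes with each control period).
- manip.camera(name): name is "scene" or "top" or "wrist"; returns the picture (420x560x3 uint8, red, green, blue); there is no depth.
- manip.camera_model(name): a dict with "intrinsics" (3x3 intrinsics, pixels), "rvec" (rotation vector, rad) and "tvec" (3), from world to camera coordinates, as OpenCV has them. Camera axes: x right, y down, z forward; pixel columns grow to the right and rows downward; lengths in m; the calibration is good to about 2 mm. A picture is of the moment at which its call begins: read the wrist's pose just before it. camera_model takes no time and is no camera call; for the wrist camera it gives the pose at the moment of the call.
- manip.finish_job(): hands the job in; it is judged then, once.
The state is a dict: "time": time; "joint_positions": joint angles; "qvel": joint speeds; "tau": joint torques, N m; "position": TCP position; "ee_rot": TCP orientation; "wrist_force": force on the tool from outside, world axes, zero at the start; "torque": the same for the moment, N m; "opening": finger opening in m; "finger_force": force on a finger pad.
Only numpy, scipy, OpenCV 4.12 (cv2) and the standard library are available. Lean on these libraries where they do the work, as an engineer would, in place of code of your own. Each camera call takes 0.05 s, during which the arm holds its last target. There are 200 camera calls.

## Working session

There is one attempt and no reset: what is moved stays moved. The work goes in short steps, Python scripts to look and compute and a tool call to move; the robot and the scene stay as the last step left them, time stands still between calls to the robot, and variables do not carry over. Pictures are saved under pics/ and viewed, at most 14 in all, crops included, and the job is handed in when it is done.

```bash
ls; mkdir -p pics; python3 - <<'E'
from workcell import manip
import cv2
for n in("scene","top"):
    cv2.imwrite(f"pics/{n}0.png",manip.camera(n)[:,:,::-1]); m=manip.camera_model(n); print(n,m)
print(manip.pinch_z, manip.read_state())
E
```

```text
pics
workcell.py
scene {'intrinsics': array([[486.31437155,   0.        , 277.21711503],
       [  0.        , 486.31437155, 209.29041069],
       [  0.        ,   0.        ,   1.        ]]), 'rvec': array([ 1.94892357,  0.95899188, -0.51340358]), 'tvec': array([-0.29317887, -0.16276044,  1.41906939])}
top {'intrinsics': array([[397.64088951,   0.        , 285.89221389],
       [  0.        , 397.64088951, 211.54569936],
       [  0.        ,   0.        ,   1.        ]]), 'rvec': array([ 2.18743312, -2.12956183,  0.11507544]), 'tvec': array([-0.02577128,  0.47959734,  1.00173278])}
0.0188 {'time': 0.1, 'joint_positions': array([ 1.22641066e+00,  1.24452025e-01,  1.65151311e+00, -2.24624556e-05,
        1.36751821e+00, -8.26054797e-02]), 'qvel': array([-0.00082655, -0.00061421, -0.00232616,  0.00130055, -0.0016838 ,
       -0.00091619]), 'tau': array([ 3.02725393e-04, -4.18881297e+01, -3.61095464e+01,  7.77602079e-02,
        4.61476122e-02, -7.08210177e-05]), 'position': array([0.16806247, 0.62729956, 0.2135165 ]), 'ee_rot': array([-4.09973474e-01, -3.11434357e+00,  2.90943999e-03]), 'wrist_force': array([ 0.42654026, -0.25980522, -0.60577684]), 'torque': array([-0.01763437,  0.00483108,  0.02562343]), 'finger_force': 0.0, 'opening': 0.0950043914069694}
```
View pics/scene0.png

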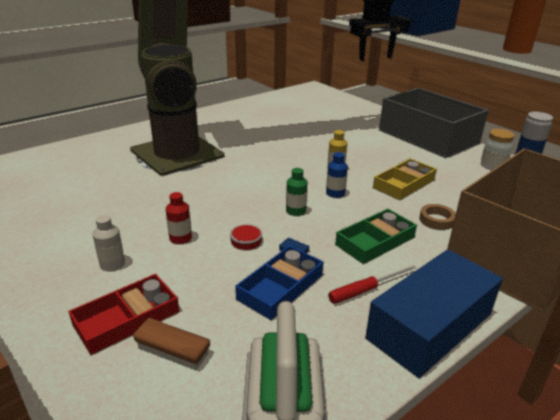

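View pics/top0.png

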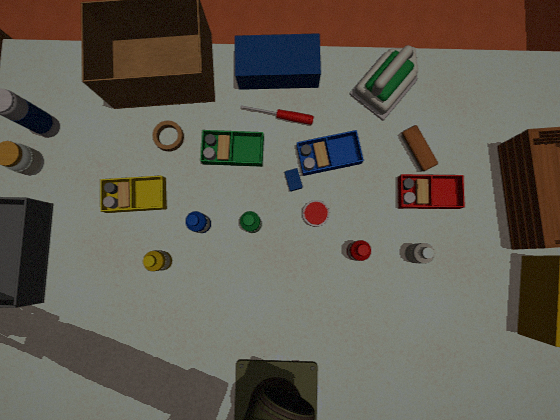

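The scene view shows the arm at the back, the bottles mid-table and the caddies nearer the camera. In the top view (up = +x, left = +y) the caps are at green (250,220), blue (197,220), yellow (154,260), red (360,249) and white (424,252), with the tin at (315,213). The empty bays are at about green (247,149), blue (343,152), yellow (150,193) and red (447,192).

```bash
python3 - <<'E'
import cv2,numpy as np
t=cv2.imread("pics/top0.png");s=cv2.imread("pics/scene0.png")
T=dict(green=(250,220),blue=(197,220),yellow=(154,260),red=(360,249),tin=(315,213))
S=dict(green=(297,192),blue=(338,175),yellow=(338,152),red=(178,218),tin=(246,237))
up=lambda im,c,r:cv2.resize(im[c[1]-r:c[1]+r,c[0]-r:c[0]+r],(160,160),interpolation=cv2.INTER_NEAREST)
C=dict(green=(233,148),blue=(329,152),yellow=(132,194),red=(431,192))
CS=dict(green=(376,235),blue=(280,278),yellow=(405,177),red=(124,310))
rows=[np.hstack([np.hstack([up(t,T[k],20),up(s,S[k],30)][i] for i in[0]) if 0 else up(t,T[k],20) for k in T]) ,
 np.hstack([up(s,S[k],30) for k in T])]
z=np.zeros((160,160,3),np.uint8)
E
cat > h.py <<'E'
import cv2,numpy as np
from workcell import manip
def model(n):
    m=manip.camera_model(n);R=cv2.Rodrigues(np.array(m["rvec"]))[0];return np.array(m["intrinsics"]),R,np.array(m["tvec"]).ravel()
def ray(M,p):
    K,R,t=M;d=R.T@np.linalg.solve(K,[p[0],p[1],1.]);return -R.T@t,d/np.linalg.norm(d)
def onz(M,p,z):
    c,d=ray(M,p);return c+d*(z-c[2])/d[2]
def tri(rays):
    A=sum(np.eye(3)-np.outer(d,d) for c,d in rays);b=sum((np.eye(3)-np.outer(d,d))@c for c,d in rays)
    x=np.linalg.solve(A,b);return x,max(np.linalg.norm((np.eye(3)-np.outer(d,d))@(x-c)) for c,d in rays)
HUE=dict(green=(45,85),blue=(100,130),yellow=(18,35),red=(170,190))
def mask(bgr,col,smin=130,vmin=40):
    h,s,v=[a.astype(int) for a in cv2.split(cv2.cvtColor(bgr,cv2.COLOR_BGR2HSV))]
    if col=="red": h=np.where(h<90,h+180,h)
    lo,hi=HUE[col];return ((h>=lo)&(h<=hi)&(s>smin)&(v>vmin)).astype(np.uint8)
def blob(m,near):
    n,l,st,ce=cv2.connectedComponentsWithStats(m)
    i=min((i for i in range(1,n) if st[i,4]>15),key=lambda i:np.hypot(*(ce[i]-near)))
    return (l==i).astype(np.uint8),ce[i],st[i]
E
python3 - <<'E'
from h import *
t=cv2.imread("pics/top0.png");s=cv2.imread("pics/scene0.png")
MT,MS=model("top"),model("scene")
T=dict(green=(250,220),blue=(197,220),yellow=(154,260),red=(360,249))
S=dict(green=(297,180),blue=(338,162),yellow=(338,140),red=(178,205))
C=dict(green=(247,149),blue=(343,152),yellow=(150,193),red=(447,192))
for k in T:
    b,c,st=blob(mask(t,k),T[k]); b2,c2,st2=blob(mask(s,k),S[k])
    print(k,"top",c.round(1),st,"scene",c2.round(1),st2,"cap z.1",onz(MT,c,.1).round(3),"tri",tri([ray(MT,c),ray(MS,c2)]))
    print("  caddy guess",onz(MT,C[k],.004).round(3))
im=np.vstack([np.hstack([cv2.resize(t[y-20:y+20,x-20:x+20],(195,195),interpolation=0) for x,y in T.values()]),
 np.hstack([cv2.resize(s[y-20:y+40,x-30:x+30],(195,195),interpolation=0) for x,y in S.values()])])
cv2.imwrite("pics/crop1.png",np.clip(im*1.4,0,255).astype(np.uint8))
E
```

```text
green top [249.5 220.8] [240 211  20  20 291] scene [296.6 182.5] [288 169  18  25 337] cap z.1 [0.447 0.073 0.1  ] tri (array([0.44935966, 0.07542217, 0.07723926]), np.float64(0.00020128159347153468))
  caddy guess [0.65  0.097 0.004]
blue top [195.4 220.9] [186 212  21  19 300] scene [337.4 165.8] [329 153  18  24 323] cap z.1 [0.444 0.203 0.1  ] tri (array([0.44575492, 0.2085169 , 0.07886403]), np.float64(0.0006429041885399899))
  caddy guess [ 0.648 -0.162  0.004]
yellow top [153.7 260.6] [143 251  23  20 353] scene [337.8 141.9] [330 130  17  22 268] cap z.1 [0.346 0.297 0.1  ] tri (array([0.34662026, 0.30456136, 0.08107105]), np.float64(0.001361088641545091))
  caddy guess [0.523 0.351 0.004]
red top [360.4 250.1] [351 240  20  21 325] scene [176.8 208.4] [166 192  23  30 496] cap z.1 [ 0.384 -0.193  0.1  ] tri (array([ 0.38482562, -0.19737758,  0.07622523]), np.float64(0.00022530153686909014))
  caddy guess [ 0.546 -0.439  0.004]
```

View pics/crop1.png

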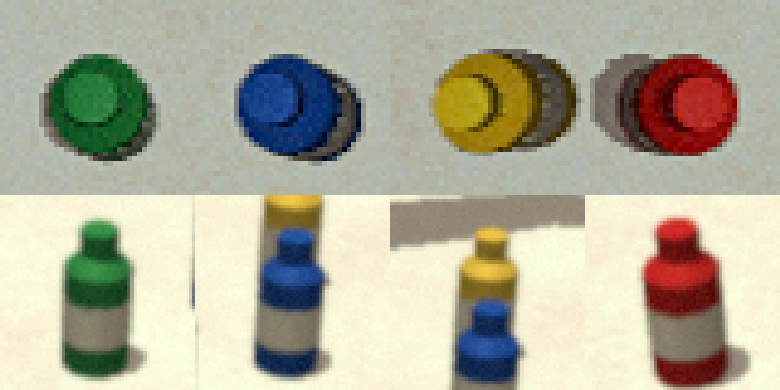

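The crops show cap discs that are brighter than the shoulders in the top view, and each cap outline clear in the scene view. Next I triangulate the cap tops and look at the caddies enlarged.

```bash
python3 - <<'E'
from h import *
t=cv2.imread("pics/top0.png");s=cv2.imread("pics/scene0.png")
MT,MS=model("top"),model("scene")
T=dict(green=(250,220),blue=(197,220),yellow=(154,260),red=(360,249))
S=dict(green=(297,180),blue=(338,162),yellow=(338,140),red=(178,205))
for k in T:
    b,_,_=blob(mask(t,k),T[k]); V=t.max(2); th,_=cv2.threshold(V[b>0].reshape(-1,1),0,255,cv2.THRESH_OTSU)
    m=cv2.morphologyEx(((V>th)&(b>0)).astype(np.uint8),cv2.MORPH_OPEN,np.ones((3,3),np.uint8))
    cs,_=cv2.findContours(m,cv2.RETR_EXTERNAL,cv2.CHAIN_APPROX_NONE);q=max(cs,key=cv2.contourArea);c,r=cv2.minEnclosingCircle(q)
    b2,_,st=blob(mask(s,k),S[k]); y0=st[1]; ys,xs=np.nonzero(b2[y0:y0+9]); w=np.bincount(ys)[4:9].mean()
    MK=MS; elev=-ray(MS,(xs.mean(),y0))[1][2]; p=(xs.mean(),y0-.5+w*elev/2)
    x,e=tri([ray(MT,c),ray(MS,p)])
    print(k,np.round(c,1),round(r,1),"scene",np.round(p,1),"w",w,"tri",x.round(4),"res",round(e,4),"onz.11",onz(MT,c,.11).round(4))
z=[np.array(cv2.resize(t[y-22:y+22,x-38:x+38],(380,220),interpolation=2)) for x,y in [(233,148),(329,152),(132,194),(431,192)]]
cv2.imwrite("pics/cad.png",np.clip(1.4*np.vstack([np.hstack(z[:2]),np.hstack(z[2:])]),0,255).astype(np.uint8))
E
```

```text
green [248.  219.5] 5.3 scene [297.  170.6] w 9.0 tri [0.4493 0.0757 0.1081] res 0.0003 onz.11 [0.4492 0.0758 0.11  ]
blue [191.5 219.5] 5.1 scene [338.  154.5] w 9.6 tri [0.4452 0.2097 0.1089] res 0.0008 onz.11 [0.4457 0.2101 0.11  ]
yellow [152.5 260.7] 10.0 scene [338.4 131.1] w 8.2 tri [0.3485 0.2981 0.1141] res 0.0037 onz.11 [0.3461 0.2965 0.11  ]
red [363.4 249.8] 5.9 scene [175.8 194.3] w 11.4 tri [ 0.3853 -0.1975  0.1107] res 0.0008 onz.11 [ 0.3849 -0.1983  0.11  ]
```

View pics/cad.png

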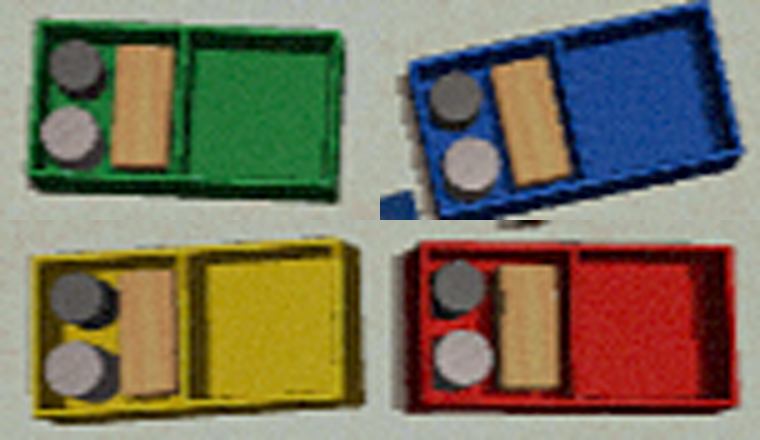

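Enlarged caddies in the top view: the empty bay is the right half of each, with its rim visible (green divider at crop x≈186, right wall at ≈337). Next I crop the same bays in the scene view so I can triangulate the rim corners.

```bash
python3 - <<'E'
import cv2,numpy as np
s=cv2.imread("pics/scene0.png")
z=[cv2.resize(s[y-32:y+32,x-42:x+42],(378,288),interpolation=2) for x,y in [(370,237),(276,280),(402,180),(115,312)]]
cv2.imwrite("pics/cads.png",np.clip(1.2*np.vstack([np.hstack(z[:2]),np.hstack(z[2:])]),0,255).astype(np.uint8))
E
```

```text
(no output)
```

View pics/cads.png

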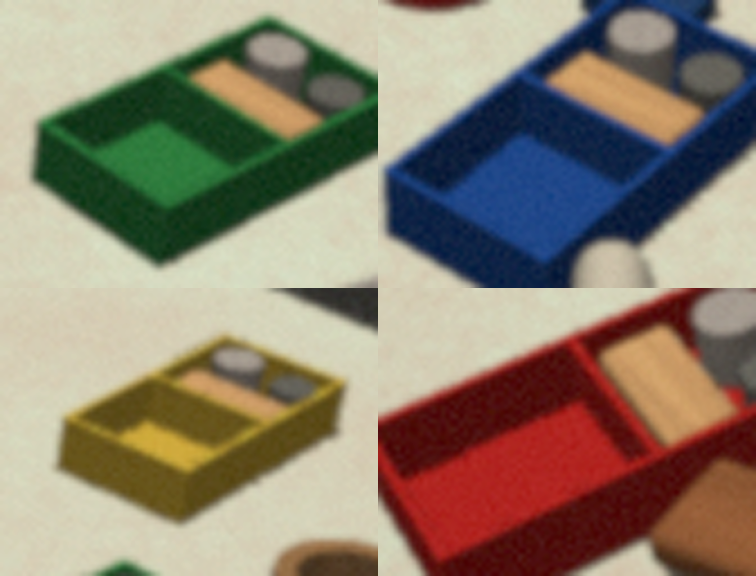

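The scene crops show each bay's four rim corners (green: left (43,124), bottom (163,212), divider (173,70) to (290,144)). I read the corners in both crops and triangulate.

```bash
python3 - <<'E'
from h import *
MT,MS=model("top"),model("scene")
O=dict(green=((195,126),(328,205)),blue=((291,130),(234,248)),yellow=((94,172),(360,148)),red=((393,170),(73,280)))
# corner order A(-x,-y) B(+x,-y) C(-x,+y) D(+x,+y)
TP=dict(green=[(335,185),(338,37),(184,178),(187,30)],blue=[(360,152),(326,10),(202,186),(178,45)],yellow=[(345,182),(340,22),(190,188),(184,32)],red=[(352,183),(350,30),(187,183),(188,30)])
SP=dict(green=[(43,124),(163,212),(173,70),(290,144)],blue=[(10,172),(167,268),(147,75),(298,150)],yellow=[(67,130),(183,184),(155,89),(270,136)],red=[(-18,137),(59,280),(200,52),(285,159)])
for k in O:
    t=np.array(TP[k])/5.+O[k][0]-.5; s=np.array(SP[k])/4.5+O[k][1]-.5
    P=[tri([ray(MT,a),ray(MS,b)]) for a,b in zip(t,s)]
    X=np.array([p[0] for p in P]); Z=np.array([onz(MT,a,.035) for a in t])
    print(k,"tri",X.mean(0).round(4),"z",X[:,2].round(3),"res",np.round([p[1] for p in P],4),"top@.035",Z.mean(0).round(4),"sides",[round(np.linalg.norm(Z[a]-Z[b]),3) for a,b in((0,1),(2,3),(0,2),(1,3))],
     "yaw",round(np.arctan2(*(Z[0]+Z[2]-Z[1]-Z[3])[[1,0]])-np.pi,3))
print("yellow",tri([ray(MT,(148.6,260.7)),ray(MS,(338.4,131.1))]))
for n,p in dict(white=(421,253),tin=(315,213),box=(293,180),iron=(385,80),bigblue=(278,75),brown=(420,147)).items(): print(n,onz(MT,p,.1 if n in("white","iron") else .03).round(3))
E
```

```text
green tri [0.6483 0.0955 0.0333] z [0.034 0.031 0.034 0.034] res [0.0013 0.0005 0.0038 0.001 ] top@.035 [0.6468 0.0943 0.035 ] sides [np.float64(0.079), np.float64(0.08), np.float64(0.079), np.float64(0.08)] yaw -6.265
blue tri [ 0.6493 -0.1593  0.0315] z [0.033 0.029 0.031 0.033] res [0.0001 0.001  0.0006 0.0034] top@.035 [ 0.6475 -0.1598  0.035 ] sides [np.float64(0.078), np.float64(0.076), np.float64(0.084), np.float64(0.08)] yaw -6.075
yellow tri [0.5202 0.351  0.0334] z [0.033 0.034 0.033 0.034] res [0.0022 0.0002 0.0027 0.0009] top@.035 [0.519  0.3493 0.035 ] sides [np.float64(0.084), np.float64(0.082), np.float64(0.08), np.float64(0.081)] yaw -6.182
red tri [ 0.5443 -0.4264  0.033 ] z [0.035 0.03  0.031 0.035] res [0.0013 0.0004 0.0006 0.0002] top@.035 [ 0.5442 -0.425   0.035 ] sides [np.float64(0.08), np.float64(0.08), np.float64(0.084), np.float64(0.084)] yaw -0.016
yellow (array([0.34605877, 0.30534197, 0.11208435]), np.float64(0.00032520962557334055))
white [ 0.381 -0.336  0.1  ]
tin [ 0.478 -0.088  0.03 ]
box [ 0.563 -0.029  0.03 ]
iron [ 0.809 -0.252  0.1  ]
bigblue [0.849 0.018 0.03 ]
brown [ 0.66 -0.36  0.03]
```

Cap tops triangulate to about 0.11 m and rims to about 0.033 m, which agrees with the text. Next is a helper that gives the tool-axis shifts.

```bash
cat > d.py <<'E'
import sys,numpy as np
from h import *
from scipy.spatial.transform import Rotation as Ro
s=manip.read_state();R=Ro.from_rotvec(s["ee_rot"]).as_matrix();p=np.array(s["position"])
a=np.array([float(v) for v in sys.argv[1:4]])
print("pos",p.round(4),"yaw-turn",round(-(np.pi/2-np.arctan2(R[1,1],R[0,1])),3),"delta tool",(R.T@(a-p)).round(4),"t",s["time"],"F",np.round(s["wrist_force"],1),"q",np.round(s["joint_positions"],2))
E
python3 d.py .4493 .0757 .2
```

```text
pos [0.1681 0.6273 0.2135] yaw-turn -0.262 delta tool [-0.4144 -0.46    0.0143] t 0.1 F [ 0.4 -0.3 -0.6] q [ 1.23  0.12  1.65 -0.    1.37 -0.08]
```

Units first: shifts go in units of 25 mm. So -0.167 m is -6.68, -0.15 m is -6.

Request:
tcp_steps(rows=[0.08, -1.2, -1.32, 0, -0.1, 0.08, -2.4, -2.68, 0, -0.2, 0.08, -3.6, -4, 0, -0.262, 0.08, -4.8, -5.32, 0, -0.262, 0.08, -6, -6.68, 0, -0.262], squeeze=25)

```text
time: 0.6
position: [0.2702, 0.4259, 0.2141]
ee_rot: [0.001, -3.141, 0.001]
wrist_force: [1.0, -0.0, -0.1]
opening: 0.0803
finger_force: 0.0
```

```bash
python3 d.py .4493 .0757 .2
```

```text
pos [0.2702 0.4259 0.2141] yaw-turn 0.001 delta tool [-0.1788 -0.3504  0.0142] t 0.6 F [ 1.  -0.  -0.1] q [ 0.9  -0.2   1.97 -0.    1.38 -0.67]
```

Request:
tcp_steps(rows=[0.08, -0.8, -1.6, 0, 0, 0.08, -1.6, -3.2, 0, 0, 0.08, -2.4, -4.8, 0, 0, 0.08, -3.2, -6.4, 0, 0, 0.08, -4, -8, 0, 0])

```text
time: 1.1
position: [0.3701, 0.226, 0.2144]
ee_rot: [-0.001, 3.142, -0.0]
wrist_force: [0.8, 0.9, 0.7]
opening: 0.0797
finger_force: 0.0
```

Request:
tcp_steps(rows=[0.08, -0.8, -1.6, 0, 0, 0.08, -1.6, -3.2, 0, 0, 0.08, -2.4, -4.8, 0, 0, 0.08, -3.16, -6, 0.56, 0, 0.08, -3.16, -6, 0.56, 0])

```text
time: 1.6
position: [0.4492, 0.0746, 0.1986]
ee_rot: [-0.008, -3.138, 0.002]
wrist_force: [-0.0, 0.2, -0.8]
opening: 0.0799
finger_force: 0.0
```

```bash
python3 d.py .4493 .0757 .2; python3 -c "
from h import *
cv2.imwrite('pics/w1.png',manip.camera('wrist')[:,:,::-1])"
```

```text
pos [0.4492 0.0746 0.1986] yaw-turn -0.005 delta tool [-0.0001  0.0011 -0.0014] t 1.6 F [-0.   0.2 -0.8] q [ 0.05 -0.31  2.08 -0.    1.37 -1.52]
```

View pics/w1.png

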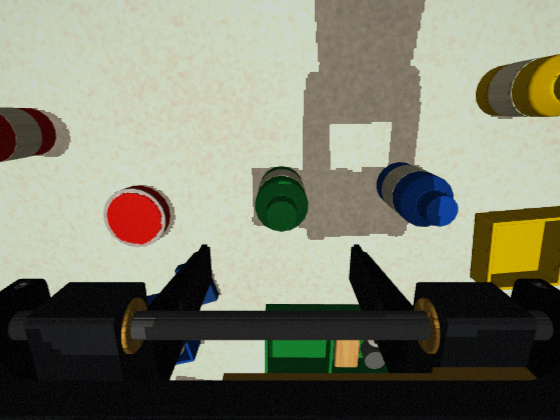

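The wrist view shows the green cap at about (282,213), centred between the fingertips (207 and 355), so I descend straight.

Request:
tcp_steps(rows=[0.08, 0, 0.04, 1.6, 0, 0.08, 0, 0.04, 3.2, 0, 0.08, 0, 0.04, 4.8, 0, 0.08, 0, 0.04, 5.8, 0, 0.08, 0, 0.04, 6.28, 0])

```text
time: 2.15
position: [0.4465, 0.0797, 0.0409]
ee_rot: [0.003, -3.137, -0.0]
wrist_force: [0.1, 0.3, -0.9]
opening: 0.0799
finger_force: 0.0
```

Request:
tcp_steps(rows=[0.08, 0, 0, 0, 0, 0.04, 0, 0, 0, 0, 0.04, 0, 0, 0, 0, 0.04, 0, 0, 0, 0, 0.04, 0, 0, 0, 0], squeeze=25)

```text
time: 2.65
position: [0.45, 0.0784, 0.045]
ee_rot: [-0.001, 3.139, -0.001]
wrist_force: [-0.2, -2.3, 2.2]
opening: 0.0541
finger_force: 1.2
```

```bash
python3 d.py .6475 .095 .2
```

```text
pos [0.45   0.0784 0.045 ] yaw-turn 0.001 delta tool [-0.1979  0.0163 -0.1546] t 2.65 F [-0.2 -2.3  2.2] q [ 0.06 -0.14  2.22 -0.    1.06 -1.52]
```

Request:
tcp_steps(rows=[0.04, 0, 0, 0, 0, 0.04, 0, 0, 0, 0, 0.04, 0, 0, 0, 0], squeeze=25)

```text
time: 2.95
position: [0.45, 0.0783, 0.0448]
ee_rot: [-0.0, 3.14, -0.001]
wrist_force: [-0.7, -2.4, 6.5]
opening: 0.0495
finger_force: 25.0
```

```bash
python3 d.py .6475 .095 .2
```

```text
pos [0.45   0.0783 0.0448] yaw-turn 0.0 delta tool [-0.1978  0.0165 -0.1548] t 2.95 F [-0.7 -2.4  6.5] q [ 0.06 -0.14  2.22 -0.    1.06 -1.52]
```

Scaled: -0.1 m is -4, -0.08 m is -3.2.

Request:
tcp_steps(rows=[0.04, 0, 0, -0.8, 0, 0.04, 0, 0, -2, 0, 0.04, 0, 0, -3.2, 0, 0.04, -1.2, 0.12, -4, 0, 0.04, -2.4, 0.24, -4, 0])

```text
time: 3.45
position: [0.5113, 0.0853, 0.147]
ee_rot: [-0.0, 3.135, 0.002]
wrist_force: [0.8, 0.4, -1.5]
opening: 0.0497
finger_force: 25.0
```

Request:
tcp_steps(rows=[0.04, -1.2, 0.12, 0, 0, 0.04, -2.4, 0.2, 0, 0, 0.04, -3.6, 0.32, 0, 0, 0.04, -4.8, 0.4, 0, 0, 0.04, -5.48, 0.4, 0, 0])

```text
time: 3.95
position: [0.647, 0.0952, 0.1419]
ee_rot: [0.0, -3.14, -0.001]
wrist_force: [0.1, -0.9, -2.5]
opening: 0.0496
finger_force: 25.0
```

Request:
tcp_steps(rows=[0.04, 0, 0, 0, 0, 0.04, 0, 0, 0, 0])

```text
time: 4.15
position: [0.6449, 0.0949, 0.1421]
ee_rot: [0.0, -3.138, -0.001]
wrist_force: [-0.7, -0.3, -2.2]
opening: 0.0499
finger_force: 25.0
```

```bash
python3 d.py .6475 .095 .05
```

```text
pos [0.6449 0.0949 0.1421] yaw-turn 0.0 delta tool [-0.0029  0.0001  0.0921] t 4.15 F [-0.7 -0.3 -2.2] q [ 0.06  0.18  1.71  0.    1.25 -1.51]
```

Scaled: 0.083 m is 3.32, 0.075 m is 3.

Request:
tcp_steps(rows=[0.04, -0.08, 0, 1.2, 0, 0.04, -0.08, 0, 2.2, 0, 0.04, -0.08, 0, 3, 0, 0.04, -0.08, 0, 3.32, 0, 0.04, -0.08, 0, 3.32, 0])

```text
time: 4.65
position: [0.6459, 0.0948, 0.059]
ee_rot: [0.0, -3.138, 0.0]
wrist_force: [-0.0, -0.7, -1.5]
opening: 0.0499
finger_force: 25.0
```

Request:
tcp_steps(rows=[0.04, 0, 0, 0.12, 0, 0.04, 0, 0, 0.24, 0, 0.04, 0, 0, 0.24, 0])

```text
time: 4.95
position: [0.6484, 0.0948, 0.0554]
ee_rot: [-0.0, 3.14, 0.0]
wrist_force: [-0.6, 0.2, -3.0]
opening: 0.0493
finger_force: 25.0
```

```bash
python3 d.py .6475 .095 .049
```

```text
pos [0.6484 0.0948 0.0554] yaw-turn 0.0 delta tool [0.0009 0.0002 0.0064] t 4.95 F [-0.6  0.2 -3. ] q [ 0.06  0.27  1.76 -0.    1.11 -1.51]
```

Scaled: 0.006 m is 0.24, 0.004 m is 0.16.

Request:
tcp_steps(rows=[0.04, 0, 0, 0.08, 0, 0.04, 0, 0, 0.16, 0, 0.04, 0, 0, 0.24, 0, 0.04, 0, 0, 0.24, 0])

```text
time: 5.35
position: [0.6482, 0.0948, 0.0489]
ee_rot: [-0.0, 3.141, 0.0]
wrist_force: [-0.8, 0.3, -0.5]
opening: 0.0497
finger_force: 25.0
```

```bash
python3 d.py .6475 .095 .049
```

```text
pos [0.6482 0.0948 0.0489] yaw-turn 0.0 delta tool [ 0.0007  0.0002 -0.0001] t 5.35 F [-0.8  0.3 -0.5] q [ 0.06  0.28  1.76  0.    1.1  -1.51]
```

Scaled: 0.001 m is 0.04.

Request:
tcp_steps(rows=[0.04, 0, 0, 0.04, 0, 0.04, 0, 0, 0.04, 0])

```text
time: 5.55
position: [0.6485, 0.0948, 0.0488]
ee_rot: [-0.0, 3.141, -0.0]
wrist_force: [-2.2, -0.9, 4.5]
opening: 0.0498
finger_force: 25.0
```

Request:
tcp_steps(rows=[0.08, 0, 0, 0, 0, 0.08, 0, 0, 0, 0, 0.08, 0, 0, 0, 0, 0.08, 0, 0, 0, 0])

```text
time: 5.95
position: [0.6478, 0.0948, 0.0473]
ee_rot: [0.0, -3.141, -0.0]
wrist_force: [0.1, 0.3, -0.4]
opening: 0.0758
finger_force: 0.0
```

```bash
python3 d.py .4455 .2099 .2
```

```text
pos [0.6478 0.0948 0.0473] yaw-turn 0.0 delta tool [ 0.2024  0.1151 -0.1526] t 5.95 F [ 0.1  0.3 -0.4] q [ 0.06  0.28  1.76  0.    1.1  -1.51]
```

Request:
tcp_steps(rows=[0.08, 0, 0, -1.6, 0, 0.08, 0, 0, -3.4, 0, 0.08, 0, 0, -5.2, 0, 0.08, 0.8, 0.4, -6, 0, 0.08, 2.4, 1.32, -6.12, 0])

```text
time: 6.45
position: [0.5912, 0.1272, 0.2058]
ee_rot: [0.004, 3.133, 0.001]
wrist_force: [0.1, 0.2, 0.2]
opening: 0.0798
finger_force: 0.0
```

Request:
tcp_steps(rows=[0.08, 1.6, 0.96, 0, 0, 0.08, 3.2, 1.88, 0, 0, 0.08, 4.8, 2.8, 0, 0, 0.08, 5.68, 3.28, 0, 0, 0.08, 5.68, 3.28, 0, 0])

```text
time: 6.95
position: [0.4437, 0.211, 0.2006]
ee_rot: [-0.006, 3.142, 0.001]
wrist_force: [0.0, -0.4, 0.7]
opening: 0.0802
finger_force: 0.0
```

```bash
python3 d.py .4455 .2099 .2; python3 -c "
from h import *
cv2.imwrite('pics/w2.png',manip.camera('wrist')[:,:,::-1])"
```

```text
pos [0.4437 0.211  0.2006] yaw-turn 0.004 delta tool [-0.0018 -0.0011  0.0006] t 6.95 F [ 0.  -0.4  0.7] q [ 0.33 -0.23  2.01  0.    1.36 -1.24]
```

View pics/w2.png

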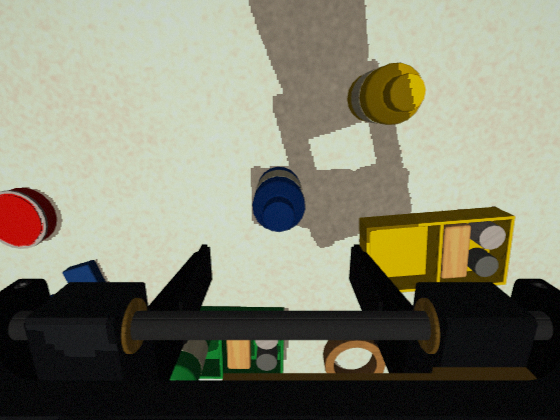

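The wrist view shows the blue cap at about (278,213), centred between the fingers.

Scaled: 0.158 m is 6.32, 0.145 m is 5.8.

Request:
tcp_steps(rows=[0.08, -0.08, -0.04, 1.6, 0, 0.08, -0.08, -0.04, 3.2, 0, 0.08, -0.08, -0.04, 4.8, 0, 0.08, -0.08, -0.04, 5.8, 0, 0.08, -0.08, -0.04, 6.32, 0])

```text
time: 7.5
position: [0.4471, 0.2074, 0.0396]
ee_rot: [-0.002, -3.137, 0.003]
wrist_force: [-0.5, -0.4, 1.0]
opening: 0.0798
finger_force: 0.0
```

Request:
tcp_steps(rows=[0.08, 0, 0, 0, 0, 0.08, 0, 0, 0, 0])

```text
time: 7.7
position: [0.4494, 0.2088, 0.0438]
ee_rot: [0.001, 3.14, 0.001]
wrist_force: [0.3, -0.4, 0.6]
opening: 0.0799
finger_force: 0.0
```

Request:
tcp_steps(rows=[0.04, 0, 0, 0, 0, 0.04, 0, 0, 0, 0, 0.04, 0, 0, 0, 0, 0.04, 0, 0, 0, 0, 0.04, 0, 0, 0, 0], squeeze=25)

```text
time: 8.2
position: [0.4483, 0.209, 0.0432]
ee_rot: [-0.001, 3.141, 0.001]
wrist_force: [-0.7, 0.2, 2.0]
opening: 0.0497
finger_force: 25.0
```

Request:
tcp_steps(rows=[0.04, 0, 0, 0, 0, 0.04, 0, 0, 0, 0])

```text
time: 8.4
position: [0.4483, 0.209, 0.0432]
ee_rot: [-0.0, 3.141, 0.001]
wrist_force: [-0.1, 0.7, 2.9]
opening: 0.0493
finger_force: 25.0
```

```bash
python3 d.py .6485 -.1595 .2
```

```text
pos [0.4483 0.209  0.0432] yaw-turn 0.0 delta tool [-0.2002 -0.3684 -0.1568] t 8.4 F [-0.1  0.7  2.9] q [ 0.33 -0.05  2.13  0.    1.05 -1.24]
```

Request:
tcp_steps(rows=[0.04, 0, 0, -0.8, 0, 0.04, 0, 0, -2, 0, 0.04, 0, 0, -3.4, 0, 0.04, 0, 0, -4.6, 0, 0.04, -0.4, -0.8, -5.2, 0])

```text
time: 8.9
position: [0.4582, 0.19, 0.175]
ee_rot: [-0.005, 3.139, 0.002]
wrist_force: [1.1, 0.8, -2.4]
opening: 0.0494
finger_force: 25.0
```

Request:
tcp_steps(rows=[0.04, -0.6, -1.4, 0, 0, 0.04, -1.2, -2.8, 0, 0, 0.04, -1.8, -4.2, 0, 0, 0.04, -2.4, -5.6, 0, 0, 0.04, -3.2, -7, 0, 0])

```text
time: 9.4
position: [0.5373, 0.0123, 0.1714]
ee_rot: [0.0, -3.139, -0.0]
wrist_force: [-0.0, 0.4, -0.9]
opening: 0.0498
finger_force: 25.0
```

Request:
tcp_steps(rows=[0.04, -0.8, -1.4, 0, 0, 0.04, -1.8, -2.8, 0, 0, 0.04, -2.8, -4.2, 0, 0, 0.04, -3.6, -5.6, 0, 0, 0.04, -4.4, -6.6, 0, 0])

```text
time: 9.9
position: [0.6479, -0.1535, 0.1709]
ee_rot: [-0.002, -3.139, -0.0]
wrist_force: [-0.1, 0.3, -2.5]
opening: 0.0498
finger_force: 25.0
```

Request:
tcp_steps(rows=[0.04, 0, 0, 0, 0, 0.04, 0, 0, 0, 0])

```text
time: 10.1
position: [0.6473, -0.1515, 0.1709]
ee_rot: [-0.001, -3.139, -0.002]
wrist_force: [-0.3, 0.2, -1.8]
opening: 0.0498
finger_force: 25.0
```

```bash
python3 d.py .6505 -.1595 .05; python3 -c "
from h import *
cv2.imwrite('pics/s2.png',np.hstack([manip.camera('scene')[100:360,60:460,::-1],manip.camera('top')[80:340,80:480,::-1]]))"
```

```text
pos [ 0.6473 -0.1515  0.1709] yaw-turn -0.001 delta tool [-0.0036 -0.0082  0.1208] t 10.1 F [-0.3  0.2 -1.8] q [-0.31  0.19  1.65  0.    1.3  -1.88]
```

View pics/s2.png

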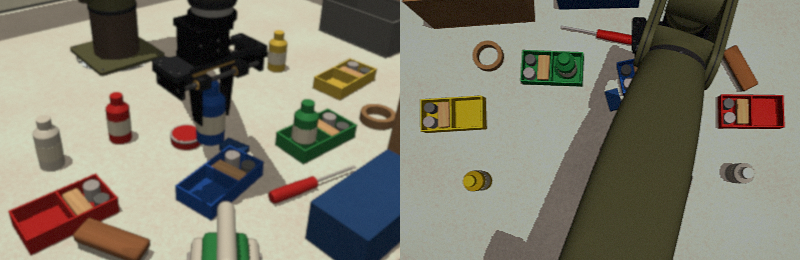

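Green stands upright in its bay at (565,67) in the right-hand panel, and blue is held upright above its caddy. I lower it.

Scaled: 0.112 m is 4.48, 0.1 m is 4.

Request:
tcp_steps(rows=[0.04, -0.12, -0.32, 0.8, 0, 0.04, -0.12, -0.32, 2, 0, 0.04, -0.12, -0.32, 3.2, 0, 0.04, -0.12, -0.32, 4, 0, 0.04, -0.12, -0.32, 4.48, 0])

```text
time: 10.7
position: [0.6491, -0.1575, 0.0581]
ee_rot: [0.002, -3.138, -0.002]
wrist_force: [-1.0, -0.2, -2.2]
opening: 0.0495
finger_force: 25.0
```

Request:
tcp_steps(rows=[0.04, 0, 0, 0, 0, 0.04, 0, 0, 0, 0])

```text
time: 10.9
position: [0.6515, -0.1589, 0.0617]
ee_rot: [-0.001, 3.14, -0.001]
wrist_force: [0.7, -0.4, -1.8]
opening: 0.0496
finger_force: 25.0
```

```bash
python3 d.py .6505 -.1595 .048
```

```text
pos [ 0.6515 -0.1589  0.0617] yaw-turn 0.001 delta tool [ 0.001  -0.0006  0.0137] t 10.9 F [ 0.7 -0.4 -1.8] q [-0.32  0.3   1.72 -0.    1.13 -1.89]
```

Request:
tcp_steps(rows=[0.04, 0, 0, 0.16, 0, 0.04, 0, 0, 0.32, 0, 0.04, 0, 0, 0.44, 0, 0.04, 0, 0, 0.52, 0, 0.04, 0, 0, 0.52, 0])

```text
time: 11.4
position: [0.651, -0.1593, 0.0474]
ee_rot: [0.0, -3.141, -0.0]
wrist_force: [0.2, -0.1, -1.9]
opening: 0.0501
finger_force: 25.0
```

```bash
python3 d.py .6505 -.1595 .048
```

```text
pos [ 0.651  -0.1593  0.0474] yaw-turn 0.0 delta tool [ 0.0005 -0.0002 -0.0006] t 11.4 F [ 0.2 -0.1 -1.9] q [-0.32  0.31  1.72 -0.    1.1  -1.89]
```

Scaled: 0.002 m is 0.08, 0.001 m is 0.04.

Request:
tcp_steps(rows=[0.04, 0, 0, 0.04, 0, 0.04, 0, 0, 0.08, 0, 0.04, 0, 0, 0.08, 0])

```text
time: 11.7
position: [0.6514, -0.1593, 0.0472]
ee_rot: [-0.0, 3.141, -0.0]
wrist_force: [-3.0, 1.0, 4.2]
opening: 0.0498
finger_force: 25.0
```

Contact, so I release and go to yellow.

Request:
tcp_steps(rows=[0.08, 0, 0, 0, 0, 0.08, 0, 0, 0, 0, 0.08, 0, 0, 0, 0, 0.08, 0, 0, 0, 0])

```text
time: 12.1
position: [0.651, -0.1592, 0.0455]
ee_rot: [0.0, -3.142, 0.0]
wrist_force: [-0.6, -0.7, 0.2]
opening: 0.076
finger_force: 0.0
```

Request:
tcp_steps(rows=[0.08, 0, 0, -1.6, 0, 0.08, 0, 0, -3.4, 0, 0.08, 0, 0, -5.2, 0, 0.08, 0, 0, -6.2, 0, 0.08, 0, 0, -6.2, 0])

```text
time: 12.6
position: [0.6539, -0.1602, 0.2071]
ee_rot: [-0.0, 3.132, -0.005]
wrist_force: [-0.8, -1.0, 0.5]
opening: 0.0799
finger_force: 0.0
```

```bash
python3 d.py .346 .3053 .2
```

```text
pos [ 0.6539 -0.1602  0.2071] yaw-turn 0.0 delta tool [0.3078 0.4655 0.0025] t 12.6 F [-0.8 -1.   0.5] q [-0.32  0.17  1.61 -0.    1.35 -1.89]
```

Request:
tcp_steps(rows=[0.08, 1.04, 1.6, 0, 0, 0.08, 2.08, 3.2, 0, 0, 0.08, 3.12, 4.8, 0, 0, 0.08, 4.16, 6.4, 0, 0, 0.08, 5.2, 8, 0, 0])

```text
time: 13.1
position: [0.5189, 0.0421, 0.1984]
ee_rot: [-0.001, -3.139, -0.0]
wrist_force: [1.2, 0.5, 0.5]
opening: 0.08
finger_force: 0.0
```

Request:
tcp_steps(rows=[0.08, 1.04, 1.6, 0, 0, 0.08, 2.08, 3.2, 0, 0, 0.08, 3.12, 4.8, 0, 0, 0.08, 4.16, 6.4, 0, 0, 0.08, 5.2, 8, 0, 0])

```text
time: 13.6
position: [0.3889, 0.2417, 0.1988]
ee_rot: [-0.0, -3.14, 0.001]
wrist_force: [0.1, 1.0, 0.2]
opening: 0.0798
finger_force: 0.0
```

Request:
tcp_steps(rows=[0.08, 0.96, 1.4, 0, 0, 0.08, 1.84, 2.6, 0.08, 0, 0.08, 1.84, 2.6, 0.08, 0, 0.08, 1.84, 2.6, 0.08, 0])

```text
time: 14.0
position: [0.3441, 0.3056, 0.1971]
ee_rot: [0.004, -3.14, 0.003]
wrist_force: [1.2, -0.1, 0.0]
opening: 0.08
finger_force: 0.0
```

```bash
python3 d.py .346 .3053 .2; python3 -c "
from h import *
cv2.imwrite('pics/w3.png',manip.camera('wrist')[:,:,::-1])"
```

```text
pos [0.3441 0.3056 0.1971] yaw-turn 0.002 delta tool [-0.0019 -0.0003 -0.0029] t 14.0 F [ 1.2 -0.1  0. ] q [ 0.61 -0.3   2.08 -0.    1.37 -0.96]
```

View pics/w3.png

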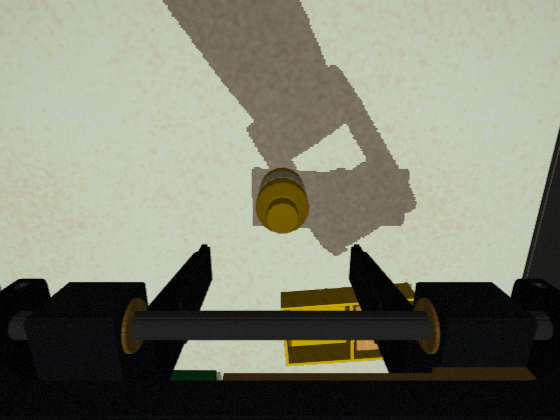

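The yellow cap is at about (283,215), centred between the fingers, so I descend.

Scaled: 0.155 m is 6.2, 0.142 m is 5.68.

Request:
tcp_steps(rows=[0.08, 0, 0, 1.6, 0, 0.08, 0, 0, 3.2, 0, 0.08, 0, 0, 4.8, 0, 0.08, 0, 0, 5.68, 0, 0.08, 0, 0, 6.2, 0])

```text
time: 14.55
position: [0.3443, 0.3034, 0.0407]
ee_rot: [-0.004, -3.138, 0.004]
wrist_force: [0.2, -0.6, 0.1]
opening: 0.08
finger_force: 0.0
```

Request:
tcp_steps(rows=[0.08, 0, 0, 0, 0, 0.08, 0, 0, 0, 0])

```text
time: 14.75
position: [0.3461, 0.3057, 0.0446]
ee_rot: [0.002, 3.14, 0.001]
wrist_force: [0.4, 1.0, 0.2]
opening: 0.0799
finger_force: 0.0
```

Request:
tcp_steps(rows=[0.04, 0, 0, 0, 0, 0.04, 0, 0, 0, 0, 0.04, 0, 0, 0, 0, 0.04, 0, 0, 0, 0, 0.04, 0, 0, 0, 0], squeeze=25)

```text
time: 15.25
position: [0.3452, 0.3061, 0.0441]
ee_rot: [-0.001, 3.141, 0.001]
wrist_force: [-0.1, -0.8, 2.1]
opening: 0.0498
finger_force: 25.0
```

Request:
tcp_steps(rows=[0.04, 0, 0, 0, 0, 0.04, 0, 0, 0, 0])

```text
time: 15.45
position: [0.3453, 0.3061, 0.0441]
ee_rot: [-0.0, 3.141, 0.001]
wrist_force: [-0.2, 0.8, 3.1]
opening: 0.0499
finger_force: 25.0
```

```bash
python3 d.py .5195 .350 .2
```

```text
pos [0.3453 0.3061 0.0441] yaw-turn 0.0 delta tool [-0.1744  0.044  -0.1557] t 15.45 F [-0.2  0.8  3.1] q [ 0.61 -0.13  2.21  0.    1.06 -0.96]
```

Request:
tcp_steps(rows=[0.04, 0, 0, -0.8, 0, 0.04, 0, 0, -2, 0, 0.04, 0, 0, -3.2, 0, 0.04, -0.8, 0.2, -4, 0, 0.04, -2, 0.52, -4, 0])

```text
time: 15.95
position: [0.3962, 0.3197, 0.1469]
ee_rot: [-0.002, 3.137, 0.005]
wrist_force: [1.1, -0.3, -0.2]
opening: 0.0497
finger_force: 25.0
```

Request:
tcp_steps(rows=[0.04, -1.4, 0.36, 0, 0, 0.04, -2.8, 0.72, 0, 0, 0.04, -4, 1.04, 0, 0, 0.04, -4.96, 1.24, 0, 0, 0.04, -4.96, 1.24, 0, 0])

```text
time: 16.45
position: [0.5208, 0.3496, 0.1424]
ee_rot: [-0.001, -3.141, 0.002]
wrist_force: [-0.5, -0.0, -1.8]
opening: 0.0499
finger_force: 25.0
```

Request:
tcp_steps(rows=[0.04, 0, 0, 0.8, 0, 0.04, 0, 0, 1.8, 0, 0.04, 0, 0, 2.6, 0, 0.04, 0, 0, 3.2, 0, 0.04, 0, 0, 3.2, 0])

```text
time: 16.95
position: [0.5162, 0.3484, 0.0602]
ee_rot: [0.001, -3.136, 0.005]
wrist_force: [-0.4, -1.0, -1.9]
opening: 0.0498
finger_force: 25.0
```

Request:
tcp_steps(rows=[0.04, 0, 0, 0, 0])

```text
time: 17.05
position: [0.5186, 0.3497, 0.0637]
ee_rot: [0.001, -3.141, 0.0]
wrist_force: [0.0, 0.5, -1.4]
opening: 0.0496
finger_force: 25.0
```

```bash
python3 d.py .5195 .35 .049
```

```text
pos [0.5186 0.3497 0.0637] yaw-turn 0.0 delta tool [-0.0009  0.0003  0.0147] t 17.05 F [ 0.   0.5 -1.4] q [ 0.51  0.21  1.82  0.    1.11 -1.06]
```

Scaled: 0.013 m is 0.52, 0.011 m is 0.44.

Request:
tcp_steps(rows=[0.04, -0.04, 0, 0.16, 0, 0.04, -0.04, 0, 0.32, 0, 0.04, -0.04, 0, 0.44, 0, 0.04, -0.04, 0, 0.52, 0, 0.04, -0.04, 0, 0.52, 0])

```text
time: 17.55
position: [0.5197, 0.3496, 0.0503]
ee_rot: [0.0, -3.141, 0.001]
wrist_force: [-0.6, 0.6, -1.7]
opening: 0.0496
finger_force: 25.0
```

Request:
tcp_steps(rows=[0.04, 0, 0, 0.04, 0, 0.04, 0, 0, 0.04, 0])

```text
time: 17.75
position: [0.5199, 0.3498, 0.0496]
ee_rot: [0.0, -3.142, 0.0]
wrist_force: [-1.0, -0.1, -1.6]
opening: 0.0496
finger_force: 25.0
```

Request:
tcp_steps(rows=[0.04, 0, 0, 0.04, 0, 0.04, 0, 0, 0.04, 0])

```text
time: 17.95
position: [0.5199, 0.3497, 0.0486]
ee_rot: [0.0, -3.142, 0.0]
wrist_force: [-0.1, -0.7, -0.5]
opening: 0.0497
finger_force: 25.0
```

Scaled: 0.001 m is 0.04.

Request:
tcp_steps(rows=[0.04, 0, 0, 0.04, 0, 0.04, 0, 0, 0.04, 0])

```text
time: 18.15
position: [0.5201, 0.3498, 0.0481]
ee_rot: [-0.0, 3.141, 0.0]
wrist_force: [-1.4, -0.1, 1.1]
opening: 0.0497
finger_force: 25.0
```

Request:
tcp_steps(rows=[0.08, 0, 0, 0, 0, 0.08, 0, 0, 0, 0, 0.08, 0, 0, 0, 0, 0.08, 0, 0, 0, 0])

```text
time: 18.55
position: [0.52, 0.3498, 0.0476]
ee_rot: [-0.0, 3.142, 0.0]
wrist_force: [0.6, 0.2, 1.0]
opening: 0.076
finger_force: 0.0
```

Request:
tcp_steps(rows=[0.08, 0, 0, -1.6, 0, 0.08, 0, 0, -3.4, 0, 0.08, 0, 0, -5.2, 0, 0.08, 0, 0, -6.2, 0, 0.08, 0, 0, -6.2, 0])

```text
time: 19.05
position: [0.5225, 0.3512, 0.2089]
ee_rot: [-0.0, 3.133, 0.008]
wrist_force: [0.3, -0.3, 0.5]
opening: 0.0797
finger_force: 0.0
```

```bash
python3 d.py .385 -.198 .2
```

```text
pos [0.5225 0.3512 0.2089] yaw-turn 0.0 delta tool [ 0.1377 -0.5492  0.0049] t 19.05 F [ 0.3 -0.3  0.5] q [ 0.51  0.08  1.71  0.    1.34 -1.06]
```

Scaled: 0.011 m is 0.44, -0.225 m is -9.

Request:
tcp_steps(rows=[0.08, 0.44, -1.8, 0, 0, 0.08, 0.92, -3.6, 0, 0, 0.08, 1.36, -5.4, 0, 0, 0.08, 1.8, -7.2, 0, 0, 0.08, 2.24, -9, 0, 0])

```text
time: 19.55
position: [0.4624, 0.1231, 0.2006]
ee_rot: [0.001, -3.139, 0.001]
wrist_force: [0.5, 0.5, 0.3]
opening: 0.0802
finger_force: 0.0
```

Request:
tcp_steps(rows=[0.08, 0.44, -1.8, 0, 0, 0.08, 0.92, -3.6, 0, 0, 0.08, 1.36, -5.4, 0, 0, 0.08, 1.8, -7.2, 0, 0, 0.08, 2.24, -9, 0, 0])

```text
time: 20.05
position: [0.4065, -0.1016, 0.201]
ee_rot: [0.001, -3.14, -0.001]
wrist_force: [-0.2, 1.2, -0.2]
opening: 0.0797
finger_force: 0.0
```

Request:
tcp_steps(rows=[0.08, 0.4, -1.8, 0, 0, 0.08, 0.88, -3.2, 0, 0, 0.08, 0.96, -3.92, 0, 0, 0.08, 0.96, -3.92, 0, 0, 0.08, 0.96, -3.92, 0, 0])

```text
time: 20.55
position: [0.3835, -0.1978, 0.2013]
ee_rot: [-0.001, -3.14, -0.003]
wrist_force: [0.5, 0.4, 0.3]
opening: 0.0799
finger_force: 0.0
```

```bash
python3 d.py .385 -.198 .2; python3 -c "
from h import *
cv2.imwrite('pics/w4.png',manip.camera('wrist')[:,:,::-1])"
```

```text
pos [ 0.3835 -0.1978  0.2013] yaw-turn -0.001 delta tool [-0.0015 -0.0002  0.0013] t 20.55 F [0.5 0.4 0.3] q [-0.6  -0.38  2.13  0.    1.4  -2.17]
```

View pics/w4.png

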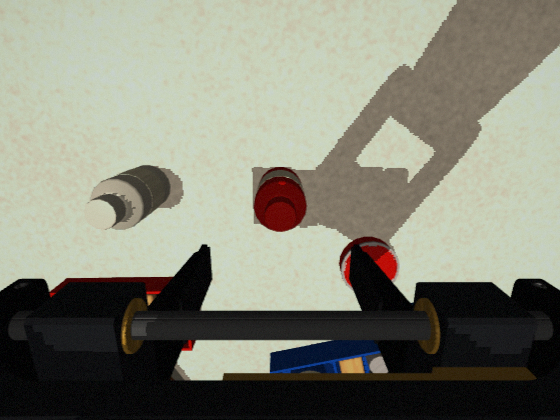

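The red cap is at about (280,214), centred. The white bottle (103,212) and the tin (369,262) are clear of the fingers' descent.

Scaled: 0.158 m is 6.32, 0.145 m is 5.8.

Request:
tcp_steps(rows=[0.08, -0.04, 0, 1.6, 0, 0.08, -0.04, 0, 3.2, 0, 0.08, -0.04, 0, 4.8, 0, 0.08, -0.04, 0, 5.8, 0, 0.08, -0.04, 0, 6.32, 0])

```text
time: 21.1
position: [0.3836, -0.1957, 0.0416]
ee_rot: [0.004, -3.138, -0.005]
wrist_force: [0.2, 0.9, -0.0]
opening: 0.0802
finger_force: 0.0
```

Request:
tcp_steps(rows=[0.08, 0, 0, 0, 0, 0.08, 0, 0, 0, 0])

```text
time: 21.3
position: [0.386, -0.1983, 0.0457]
ee_rot: [-0.002, 3.14, -0.001]
wrist_force: [0.7, 0.9, 0.7]
opening: 0.0802
finger_force: 0.0
```

Request:
tcp_steps(rows=[0.04, 0, 0, 0, 0, 0.04, 0, 0, 0, 0, 0.04, 0, 0, 0, 0, 0.04, 0, 0, 0, 0, 0.04, 0, 0, 0, 0], squeeze=25)

```text
time: 21.8
position: [0.3853, -0.1985, 0.0451]
ee_rot: [0.0, 3.141, -0.0]
wrist_force: [-0.1, 0.8, 2.3]
opening: 0.0499
finger_force: 25.0
```

Request:
tcp_steps(rows=[0.04, 0, 0, 0, 0, 0.04, 0, 0, 0, 0])

```text
time: 22.0
position: [0.3853, -0.1984, 0.0451]
ee_rot: [-0.0, 3.141, -0.0]
wrist_force: [-0.5, 0.9, 3.1]
opening: 0.0498
finger_force: 25.0
```

```bash
python3 d.py .545 -.4255 .2
```

```text
pos [ 0.3853 -0.1984  0.0451] yaw-turn 0.0 delta tool [-0.1597 -0.2271 -0.1548] t 22.0 F [-0.5  0.9  3.1] q [-0.6  -0.2   2.27  0.    1.07 -2.17]
```

Request:
tcp_steps(rows=[0.04, 0, 0, -0.8, 0, 0.04, 0, 0, -2, 0, 0.04, 0, 0, -3.4, 0, 0.04, -0.4, 0, -4.6, 0, 0.04, -1.2, 0, -5.2, 0])

```text
time: 22.5
position: [0.4156, -0.1989, 0.1772]
ee_rot: [0.001, 3.139, -0.004]
wrist_force: [-0.0, 0.3, -1.4]
opening: 0.0499
finger_force: 25.0
```

Request:
tcp_steps(rows=[0.04, -1.2, -0.8, 0, 0, 0.04, -2.2, -2, 0, 0, 0.04, -3.2, -3.4, 0, 0, 0.04, -4, -4.8, 0, 0, 0.04, -4.6, -6.2, 0, 0])

```text
time: 23.0
position: [0.5307, -0.3542, 0.1731]
ee_rot: [0.001, -3.14, -0.002]
wrist_force: [0.9, 0.2, -1.2]
opening: 0.0495
finger_force: 25.0
```

Request:
tcp_steps(rows=[0.04, -0.4, -1.4, 0, 0, 0.04, -0.6, -2.4, 0, 0, 0.04, -0.6, -2.88, 0, 0, 0.04, -0.6, -2.88, 0, 0])

```text
time: 23.4
position: [0.5443, -0.4261, 0.1732]
ee_rot: [-0.002, -3.14, -0.002]
wrist_force: [0.1, 0.5, -1.2]
opening: 0.0497
finger_force: 25.0
```

```bash
python3 d.py .545 -.4255 .06
```

```text
pos [ 0.5443 -0.4261  0.1732] yaw-turn -0.001 delta tool [-0.0009  0.0004  0.1132] t 23.4 F [ 0.1  0.5 -1.2] q [-0.74  0.24  1.59 -0.    1.32 -2.31]
```

Units first: shifts go in units of 25 mm. So 0.05 m is 2, 0.112 m is 4.48.

Request:
tcp_steps(rows=[0.04, 0, 0, 0.8, 0, 0.04, 0, 0, 2, 0, 0.04, 0, 0, 3.2, 0, 0.04, 0, 0, 4, 0, 0.04, 0, 0, 4.48, 0])

```text
time: 23.9
position: [0.5437, -0.4226, 0.0598]
ee_rot: [0.002, -3.138, -0.005]
wrist_force: [-0.3, -0.4, -1.6]
opening: 0.0495
finger_force: 25.0
```

Request:
tcp_steps(rows=[0.04, 0, 0, 0, 0, 0.04, 0, 0, 0.12, 0, 0.04, 0, 0, 0.24, 0, 0.04, 0, 0, 0.36, 0, 0.04, 0, 0, 0.36, 0])

```text
time: 24.4
position: [0.5452, -0.4254, 0.0539]
ee_rot: [-0.0, 3.141, -0.0]
wrist_force: [-1.2, 0.4, -2.6]
opening: 0.0495
finger_force: 25.0
```

```bash
python3 d.py .545 -.4255 .05
```

```text
pos [ 0.5452 -0.4254  0.0539] yaw-turn 0.0 delta tool [ 0.0002 -0.0001  0.0039] t 24.4 F [-1.2  0.4 -2.6] q [-0.74  0.35  1.67  0.    1.13 -2.31]
```

Request:
tcp_steps(rows=[0.04, 0, 0, 0.08, 0, 0.04, 0, 0, 0.16, 0, 0.04, 0, 0, 0.16, 0])

```text
time: 24.7
position: [0.5449, -0.4251, 0.0492]
ee_rot: [0.0, -3.141, -0.001]
wrist_force: [1.0, -0.6, -1.3]
opening: 0.0498
finger_force: 25.0
```

Request:
tcp_steps(rows=[0.04, 0, 0, 0.04, 0, 0.04, 0, 0, 0.04, 0])

```text
time: 24.9
position: [0.5452, -0.4253, 0.0492]
ee_rot: [-0.0, 3.141, -0.0]
wrist_force: [-1.2, 1.5, 1.3]
opening: 0.0497
finger_force: 25.0
```

Contact, so I release, rise clear and check.

Request:
tcp_steps(rows=[0.08, 0, 0, 0, 0, 0.08, 0, 0, 0, 0, 0.08, 0, 0, 0, 0, 0.08, 0, 0, 0, 0])

```text
time: 25.3
position: [0.5452, -0.4253, 0.0487]
ee_rot: [-0.0, 3.141, -0.0]
wrist_force: [0.9, -0.1, 0.9]
opening: 0.076
finger_force: 0.0
```

Request:
tcp_steps(rows=[0.08, 0, 0, -1.6, 0, 0.08, 0, 0, -3.4, 0, 0.08, 0, 0, -5.2, 0, 0.08, 0, 0, -6.8, 0, 0.08, 0, 0, -7.6, 0])

```text
time: 25.8
position: [0.5464, -0.4265, 0.2446]
ee_rot: [-0.0, 3.136, -0.008]
wrist_force: [0.5, 0.0, 0.9]
opening: 0.0799
finger_force: 0.0
```

Request:
tcp_steps(rows=[0.08, 1.2, 1.4, 0, 0, 0.08, 2.4, 2.8, 0, 0, 0.08, 3.6, 4, 0, 0, 0.08, 4.8, 5.6, 0, 0, 0.08, 5.6, 7.2, 0, 0])

```text
time: 26.3
position: [0.4034, -0.2441, 0.2384]
ee_rot: [-0.002, -3.142, 0.0]
wrist_force: [0.5, 0.2, 0.2]
opening: 0.0799
finger_force: 0.0
```

Request:
tcp_steps(rows=[0.08, 0, 1.6, 0, 0, 0.08, 0, 3.2, 0, 0, 0.08, 0, 4.8, 0, 0, 0.08, 0, 4.8, 0, 0])

```text
time: 26.7
position: [0.4049, -0.1221, 0.239]
ee_rot: [-0.008, 3.14, 0.001]
wrist_force: [0.0, -0.7, 0.3]
opening: 0.0799
finger_force: 0.0
```

```bash
python3 -c "
from h import *
t=manip.camera('top')[:,:,::-1]; cv2.imwrite('pics/f.png',np.hstack([manip.camera('scene')[100:360,60:460,::-1],t[80:340,80:480]]))"
```

```text
(no output)
```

View pics/f.png

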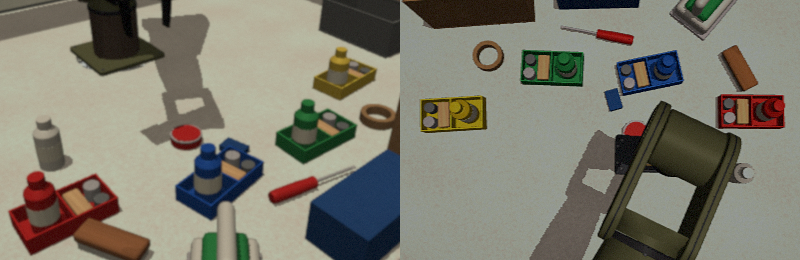

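All four bottles stand upright in their own bays, with the white bottle at (48,145) and the tin at (186,137) in the left panel where they were.

```bash
python3 -c "
from workcell import manip
print(manip.finish_job())"
```

```text
the job is handed in; nothing more can be done
None
```

All four bottles stand upright in their own caddies, placed in the order green, blue, yellow, red; the final pictures show the white bottle and red tin apparently unmoved, and I handed the job in at about 27 s of robot time.

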